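# Press a connector cover home with bench locking pliers

## Robot

A 7-joint arm with a two-finger parallel gripper is mounted at the origin on the work surface. World frame = base frame: x ahead of the robot, y to its left, z up, the work surface at z = 0. Lengths are in m, angles in rad, forces in N, time in s.
With the tool pointing down it reaches from about 0.4 to 0.85 m from the base axis. Payload 10.4 kg.
Tool frame: the origin (TCP) lies midway between the tips of the shut fingers; the grasp point (between the pads) lies hold_point_z behind it (hold_point_z is the distance from the TCP to the grasp point, in m); z points along the fingers, y is the line along which they close (so a half turn about z gives the same grasp; the last joint's range is limited). The gripper opens to 87 mm and grips with 3 to 60 N. Pads are 19 mm wide; open, the fingers measure 117 mm over their backs; the gripper's body (75 mm by 190 mm) begins 51 mm behind the grasp point.
Start: joints at [1.172, 0.332, -0.065, 1.46, 0.022, 1.35, -0.088], TCP at [0.229, -0.581, 0.223] pointing down, gripper open.
Joint ranges: [-2.6, 2.6], [-0.5, 2.12], [-1.47, 1.34], [0.16, 2.42], [-1.27, 4.41], [0.06, 2.06], [-2.6, 2.6]. Speed limits (rad/s): [2.22, 2.22, 2.79, 2.79, 3.14, 3.14, 3.14].

## Interface

Orientations are given as a unit quaternion [x, y, z, w].
In Python, from bench import * gives the robot as it stands. The module is installed in compiled form; this text tells all that it offers.
- The arm moves only by the tool drive_tool, never from a script. Its argument "increments" is a list of rows, each a list of 6 numbers: the shift along the tool's x, y, z scaled (see below), then the turn, a rotation vector about the tool's x, y, z scaled (see below). In form: [[dx, dy, dz, rx, ry, rz], ...]. A call has exactly 5 rows; each row is the pose to reach, as a shift and turn from the pose commanded when the call began, along the tool's axes at that moment; what a row does not reach only later rows make up. The controller multiplies each number of a shift by 300 mm and each number of a turn by pi/4 rad. A row lasts 1/12 s, in which the tool goes at most 41.7 mm and 7.16 degrees, less where a joint would pass 70% of its speed; a pose out of reach is approached as far as the arm can. A call with a number of a shift or a turn outside -1 to 1 is refused whole. A call with a gripper value outside its range is refused whole. "claw" is the closure, from 0 (fully open) to 1 (shut), set as the call begins (left out, the last holds). The fingers move at their own pace and stop on an object; "force" is the grip in N (left out, the last holds). Time passes only in rows, so rows that repeat a pose let the fingers close, or fill a call up. It gives the time, the measured TCP pose, the force, the opening and the grip force at its end, in the units of the state.
- read_state(): the state, without advancing time (a new reading comes with each control period).
- camera(name): name is "scene" or "top" or "wrist"; returns the picture (420x560x3 uint8, blue, green, red); there is no depth.
- get_calibration(name): a dict with "K" (3x3 intrinsics, pixels), "position" and "rotation" of the camera in the world. Camera axes: x right, y down, z forward; pixel columns grow to the right and rows downward; lengths in m; the calibration is good to about 2 mm. The wrist camera is an equidistant fisheye: a pixel r from the principal point sees the ray r / f radians off the axis. A picture is of the moment at which its call begins: read the wrist's pose just before it. get_calibration takes no time and is no camera call; for the wrist camera it gives the pose at the moment of the call.
- close_job(): hands the job in; it is judged then, once.
The state is a dict: "time": time; "joint_positions": joint angles; "joint_vel": joint speeds; "joint_torque": joint torques, N m; "ee_pos": TCP position; "eef_rot": TCP orientation; "ft_force": force on the tool from outside, world axes, zero at the start; "torque": the same for the moment, N m; "width": finger opening in m; "grip_force": force on a finger pad.
Only numpy, scipy, OpenCV 4.12 (cv2) and the standard library are available. Lean on these libraries where they do the work, as an engineer would, in place of code of your own. Each camera call takes 0.05 s, during which the arm holds its last target. There are 200 camera calls.

## Task

The blue-handled locking pliers on the bench hold a black connector whose orange cover still stands proud. Squeeze the blue handles together until the pliers lock over centre and press the cover fully home, then pull the red release lever of the same pliers so that they spring fully open again. Leave the yellow-handled pliers alone.

Things in the scene. Friction and masses are not known exactly. Their poses are not given: they have to be found in the camera images.
- blue_pliers: Locking pliers, blue grips, black connector with orange cover in the jaws, lying flat on a round pale base (radius 60 mm) fixed to the bench. Origin: on the bench under the pivot. x points to the jaws, so both handles point to -x, roughly at the robot; y to the side of the moving handle; z up. All parts are below 80 mm; jaws reach x = 80 mm, lever x = -196 mm. Parts move in the horizontal plane.
- blue_squeeze (a point): Where to squeeze from above: midway between the two handles as they lie when locked, 65 mm above the bench, at pliers x = -105, y = 0 mm. Axes as the pliers. Handles are 12 mm thick, 55 to 75 mm high, bare bench below. The fixed handle (y = -16 to -4) never moves; the moving one is at y = 4 to 16 locked, about 22 to 34 open, here. Centre the fingers on this point: one finger does the pushing.
- blue_handle (a joint): Moving handle of the blue pliers, turning about an upright axis at pliers x = 0, y = 10 mm: 0 rad fully open (a spring holds it there), 0.16 rad locked at its stop. At the squeeze point it takes some 6 to 12 N in -y to go over centre (0.10 rad, 11 mm); past that it snaps to the stop and stays locked.
- blue_tab (a point): On the red release lever of the blue pliers, mid-thickness of its tab, 65 mm above the bench, at pliers x = -178, y = 0 mm at rest. The tab sticks out behind the handle tails (which end at x = -140): x = -140 to -196, 8 mm thick (y = -4 to 4), 55 to 75 mm high, bench below. It turns about an upright pin at pliers x = -128, y = 0. Its axes are the pliers' at rest and turn with the lever.
- blue_release (a joint): Red release lever of the blue pliers: 0 rad at rest, up to 0.5 rad as its tab is pulled sideways to the pliers' -y, away from the moving handle. About 15 mm at the tab point (0.3 rad, 4 to 8 N) unlocks the pliers and the moving handle springs out to +y; 20 mm (0.4 rad) is safe. A light spring returns the lever when let go.
- connector_cover (a joint): Orange cover (34 x 8 x 24 mm) of the connector in the blue pliers' jaws: how far it stands proud in m; 0 is fully home. The closing jaw presses it; it stays where it is pressed.
- yellow_pliers: The same kind of locking pliers and base with yellow grips and empty jaws; a bystander. Same size, origin and axes as the blue ones.
- yellow_handle (a joint): Moving handle of the yellow pliers, 0 rad open; to be left so.

How it is judged:
By the outcome, as a careful person would: the job done as asked, in the order asked, and still so for the second after the job is handed in, with the robot touching nothing.
It also fails if it takes over 42 s, if anything falls off the work surface, if the arm or the gripper's body presses on something with over 40 N, if the wrist force passes 120 N, or if a joint passes its speed limit or range.

## Working session

There is one attempt and no reset: what is moved stays moved. The work goes in short steps, Python scripts to look and compute and a tool call to move; the robot and the scene stay as the last step left them, time stands still between calls to the robot, and variables do not carry over. Pictures are saved under pics/ and viewed, at most 11 in all, crops included, and the job is handed in when it is done.

Besides the shell and the picture viewer there is one more tool, called as name([rows], argument=value, ...), one row to a line, values as JSON. drive_tool: Moves the arm, as the interface text tells. Its arguments: {"type":"object","properties":{"increments":{"type":"array","items":{"type":"array","items":{"type":"number"}}},"claw":{"type":"number"},"force":{"type":"number"}},"required":["increments"]}

```bash
mkdir -p pics; python3 - <<'E'
from bench import *
import cv2
s=read_state();print(s)
for n in("top","scene"):
    cv2.imwrite(f"pics/{n}1.png",camera(n));print(get_calibration(n))
E
```

```text
{'time': 0.0, 'joint_positions': array([ 1.17240985,  0.33288994, -0.06470132,  1.46092072,  0.02159604,
        1.34989369, -0.08849336]), 'joint_vel': array([ 8.84353349e-04, -8.56038631e-04, -4.78585749e-05,  2.50004031e-04,
        2.84858531e-04, -1.20875370e-03, -8.82381061e-04]), 'joint_torque': array([-7.17577132e-04, -6.23244023e+01,  2.45196267e-02, -3.89888263e+01,
       -6.13538339e-02,  3.97890795e-02,  2.04927410e-04]), 'ee_pos': array([ 0.22923613, -0.58103695,  0.22175249]), 'eef_rot': array([ 9.82397114e-01,  1.86803129e-01, -1.61702449e-04, -6.89478201e-04]), 'ft_force': array([0.56916813, 0.07306161, 0.41370774]), 'torque': array([0.04682913, 0.01075085, 0.01620511]), 'grip_force': 0.0, 'width': 0.08681353940331804}
{'K': array([[532.93499743,   0.        , 278.14750332],
       [  0.        , 532.93499743, 200.45335232],
       [  0.        ,   0.        ,   1.        ]]), 'position': array([ 0.49878378, -0.02786281,  1.02484083]), 'rotation': array([-0.69785336,  0.71506688, -0.0168802 ,  0.03735107])}
{'K': array([[524.01881409,   0.        , 275.92764378],
       [  0.        , 524.01881409, 212.09976648],
       [  0.        ,   0.        ,   1.        ]]), 'position': array([0.94453498, 0.44506026, 0.67029199]), 'rotation': array([ 0.28262113,  0.88147441, -0.35683886, -0.12567493])}
```

View pics/top1.png

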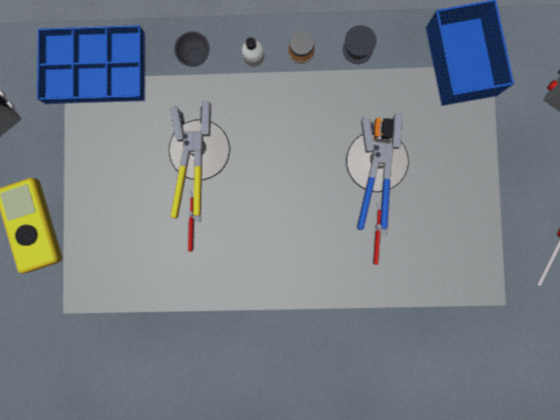

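View pics/scene1.png

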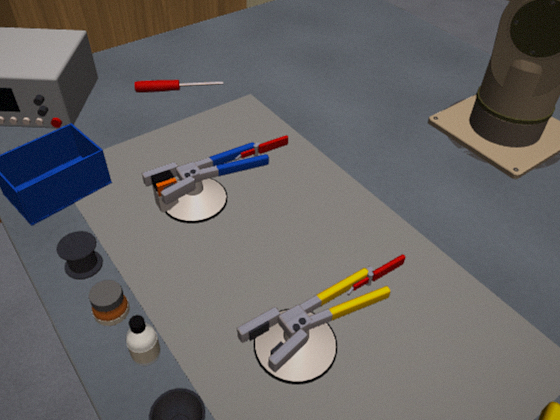

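The top view shows the blue pliers at about (377,160). The fixed handle's tail is at (386,228), the moving handle's tail is at (362,228), and the red tab runs from (379,225) to (376,263). I'll fit the pose next.

```bash
cat > h.py <<'E'
import cv2,numpy as np
from scipy.spatial.transform import Rotation as R
def proj(c,P):
    p=(np.asarray(P)-c["position"])@R.from_quat(c["rotation"]).as_matrix()
    q=p@c["K"].T; return q[:,:2]/q[:,2:]
def box(x0,x1,y0,y1,z0,z1): return np.array([[x,y,z] for x in(x0,x1) for y in(y0,y1) for z in(z0,z1)])/1000
def W(P,p): 
    c,s=np.cos(p[2]),np.sin(p[2]); return np.asarray(P)@np.array([[c,s,0],[-s,c,0],[0,0,1]])+[p[0],p[1],0]
E
cat > fit.py <<'E'
from bench import get_calibration
from h import *
from scipy.optimize import minimize
c=get_calibration("top");im=cv2.imread("pics/top1.png");hsv=cv2.cvtColor(im,cv2.COLOR_BGR2HSV)
roi=np.zeros(im.shape[:2],bool);roi[165:275,345:410]=1
H,S,V=[hsv[...,i].astype(int) for i in range(3)]
red=roi&((H<8)|(H>172))&(S>120)&(V>60); blue=roi&(abs(H-112)<14)&(S>130)&(V>50)
for m in(red,blue):
    ys,xs=np.nonzero(m);print(m.sum(),xs.min(),xs.max(),ys.min(),ys.max())
rot=lambda P,a:(P-[0,.01,0])@np.array([[np.cos(a),np.sin(a),0],[-np.sin(a),np.cos(a),0],[0,0,1]])+[0,.01,0]
def rend(B):
    m=np.zeros((420*4,560*4),np.uint8)
    for b in B:
        h=cv2.convexHull(np.float32(proj(c,b)));cv2.fillConvexPoly(m,np.int32((h+.5)*4*16),1,shift=4)
    return cv2.resize(m.astype(np.float32),(560,420),interpolation=cv2.INTER_AREA)
def parts(p):
    L=p[3]*1000
    r=rend([W(box(-196,-140,-4,4,55,75),p)])
    b=rend([W(box(-140,L,-16,-4,55,75),p),W(rot(box(-140,L,4,16,55,75),-p[4]),p)])
    return r,b
def cost(p):
    r,b=parts(p);return ((r-red)**2).sum()+((b-blue)**2).sum()
best=None
for th in(-.1,-.03,.04):
    o=minimize(cost,[.57,-.205,th,-.05,.16],method="Nelder-Mead",options=dict(initial_simplex=np.array([.57,-.205,th,-.05,.16])+np.vstack([np.zeros(5),np.diag([.02,.02,.08,.02,.05])]),maxiter=600))
    print(o.x.round(4),o.fun)
    if best is None or o.fun<best.fun: best=o
p=best.x;np.save("pose.npy",p)
r,b=parts(p);v=cv2.resize(im[90:280,320:430],None,fx=3,fy=3)
for m in(r,b):
    mm=cv2.resize(m[90:280,320:430],None,fx=3,fy=3);k,_=cv2.findContours((mm>.5).astype(np.uint8),0,2);cv2.drawContours(v,k,-1,(0,255,0),1)
a=np.linspace(0,6.28,60);q=proj(c,W(np.c_[.06*np.cos(a),.06*np.sin(a),0*a],p));cv2.polylines(v,[np.int32((q-[320,90])*3)],True,(255,0,255))
cv2.imwrite("pics/fit.png",v)
for n,P in dict(sq=[-.105,0,.065],tab=[-.178,0,.065]).items(): print(n,W([P],p).round(4))
E
python3 fit.py
```

```text
177 374 380 210 263
603 358 389 178 228
[ 0.6531 -0.1845 -0.0643 -0.1401  0.1162] 713.5234375
[ 0.6531 -0.1829 -0.0501 -0.14    0.1528] 714.12890625
[ 0.6133 -0.1792  0.0947 -0.14    0.2167] 987.08984375
sq [[ 0.5484 -0.1778  0.065 ]]
tab [[ 0.4755 -0.1731  0.065 ]]
```

View pics/fit.png

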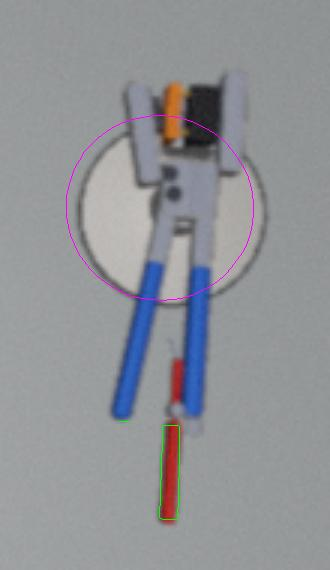

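```bash
sed -i 's/for m in(red,blue):/red[:226]=0\nfor m in(red,blue):/; s/\.57,-\.205,th,-\.05,\.16/.647,-.193,th,-.06,.16/g; s/,\.02,\.05\])/,.01,.03])/' fit.py; python3 fit.py
```

```text
138 374 379 230 263
603 358 389 178 228
[ 0.6559 -0.1922 -0.1026 -0.0507  0.1519] 318.11328125
[ 0.6562 -0.1909 -0.0951 -0.0503  0.1498] 317.87109375
[ 0.6579 -0.1906 -0.0977 -0.0524  0.1418] 320.1171875
sq [[ 0.5517 -0.1809  0.065 ]]
tab [[ 0.479 -0.174  0.065]]
```

View pics/fit.png

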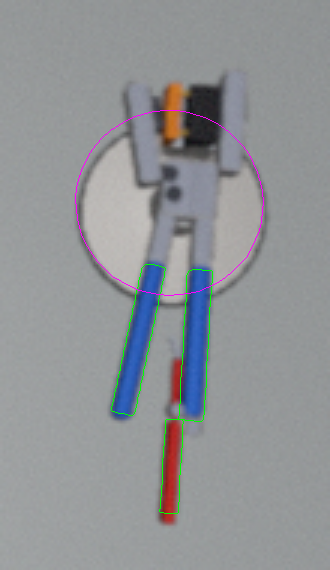

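```bash
cat >> h.py <<'E'
def plan(s,xyz,yaw):
    """increment (scaled) from measured pose to xyz with tool down, tool x at yaw"""
    A=R.from_quat(s["eef_rot"]);B=R.from_euler('z',yaw)*R.from_euler('x',np.pi)
    d=A.inv().apply(np.asarray(xyz)-s["ee_pos"])/.3; r=(A.inv()*B).as_rotvec()/(np.pi/4)
    return d.round(4),r.round(4)
E
python3 - <<'E'
import bench
from bench import *
from h import *
print([n for n in dir(bench) if n[0]!='_'], getattr(bench,'hold_point_z',None))
print(plan(read_state(),[.520,-.185,.20],-.105))
E
```

```text
['PlanningError', 'camera', 'close_job', 'get_calibration', 'hold_point_z', 'read_state'] 0.0187
(array([ 1.3861, -0.8722,  0.0738]), array([-1.600e-03,  5.000e-04,  6.122e-01]))
```

drive_tool([
  [0.06, -0.04, 0, 0, 0, 0.1],
  [0.16, -0.1, 0.01, 0, 0, 0.22],
  [0.27, -0.17, 0.02, 0, 0, 0.35],
  [0.38, -0.24, 0.03, 0, 0, 0.48],
  [0.48, -0.3, 0.04, 0, 0, 0.61],
], claw=0)

```text
time: 0.52
ee_pos: [0.3314, -0.4426, 0.2101]
eef_rot: [0.999, -0.054, -0.0, -0.0]
ft_force: [0.3, -0.7, -0.5]
width: 0.0869
grip_force: 0.0
```

```bash
python3 - <<'E'
from bench import *
from h import *
s=read_state();print(s["ee_pos"],plan(s,[.520,-.185,.20],-.105))
E
```

```text
[ 0.33135129 -0.44256017  0.21012528] (array([ 0.5329, -0.9212,  0.0342]), array([-0.0007,  0.0003, -0.0035]))
```

drive_tool([
  [0.05, -0.09, 0, 0, 0, 0],
  [0.11, -0.19, 0.01, 0, 0, 0],
  [0.17, -0.29, 0.01, 0, 0, 0],
  [0.23, -0.39, 0.02, 0, 0, 0],
  [0.29, -0.49, 0.02, 0, 0, 0],
])

```text
time: 0.93
ee_pos: [0.4324, -0.3059, 0.204]
eef_rot: [0.999, -0.052, -0.0, -0.0]
ft_force: [0.5, -0.4, -0.6]
width: 0.0872
grip_force: 0.0
```

drive_tool([
  [0.06, -0.1, 0, 0, 0, 0],
  [0.12, -0.2, 0.01, 0, 0, 0],
  [0.17, -0.29, 0.01, 0, 0, 0],
  [0.22, -0.38, 0.01, 0, 0, 0],
  [0.24, -0.43, 0.01, 0, 0, 0],
])

```text
time: 1.35
ee_pos: [0.5187, -0.1827, 0.2012]
eef_rot: [0.999, -0.05, 0.0, -0.001]
ft_force: [0.1, 0.2, -0.3]
width: 0.087
grip_force: 0.0
```

```bash
python3 - <<'E'
from bench import *
from h import *
c=get_calibration("wrist");im=camera("wrist");s=read_state();print(s["time"],s["ee_pos"],c);cv2.imwrite("pics/w1.png",im)
np.save("wc.npy",c,allow_pickle=True)
E
```

```text
1.4 [ 0.5194344  -0.18041954  0.20124586] {'K': array([[325.1922621 ,   0.        , 280.27208195],
       [  0.        , 325.1922621 , 206.53445945],
       [  0.        ,   0.        ,   1.        ]]), 'position': array([ 0.59319967, -0.19100094,  0.36460272]), 'rotation': array([-0.66487456,  0.73388329,  0.1039163 , -0.09251242])}
```

View pics/w1.png

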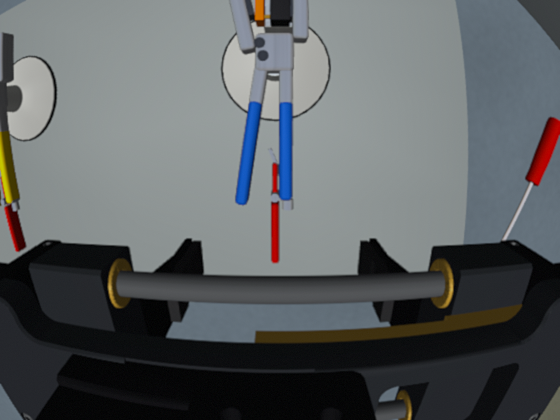

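The wrist view shows the fixed handle along column 286, rows 103–200, and the tab tip at (275,262). The moving-handle tail is at (242,200) and the base rim is centred near (276,70). I'll refit from this closer view.

```bash
cat > fit2.py <<'E'
from h import *
from scipy.optimize import minimize
c=np.load("wc.npy",allow_pickle=True).item();im=cv2.imread("pics/w1.png");hsv=cv2.cvtColor(im,cv2.COLOR_BGR2HSV)
K=c["K"]
def fp(P):
    p=(np.asarray(P)-c["position"])@R.from_quat(c["rotation"]).as_matrix()
    r=np.hypot(p[:,0],p[:,1]);t=np.arctan2(r,p[:,2]);return K[:2,2]+K[0,0]*(t/r)[:,None]*p[:,:2]
roi=np.zeros(im.shape[:2],bool);roi[95:270,225:305]=1
H,S,V=[hsv[...,i].astype(int) for i in range(3)]
red=roi&((H<8)|(H>172))&(S>120)&(V>60);red[:206]=0
blue=roi&(abs(H-112)<14)&(S>130)&(V>50)
rot=lambda P,a:(P-[0,.01,0])@np.array([[np.cos(a),np.sin(a),0],[-np.sin(a),np.cos(a),0],[0,0,1]])+[0,.01,0]
def rend(B):
    m=np.zeros((1680,2240),np.uint8)
    for b in B: cv2.fillConvexPoly(m,np.int32((cv2.convexHull(np.float32(fp(b)))+.5)*64),1,shift=4)
    return cv2.resize(m.astype(np.float32),(560,420),interpolation=cv2.INTER_AREA)
def parts(p):
    L,T=p[3]*1000,p[5]*1000
    r=rend([W(box(-196,-140,-4,4,55,75),p)]);r[:206]=0
    return r,rend([W(box(T,L,-16,-4,55,75),p),W(rot(box(T,L,4,16,55,75),-p[4]),p)])
cost=lambda p:sum(((a-b)**2).sum() for a,b in zip(parts(p),(red,blue)))
best=None
for th in(-.06,-.1,-.13):
    x0=np.array([.652,-.192,th,-.053,.15,-.142])
    o=minimize(cost,x0,method="Nelder-Mead",options=dict(initial_simplex=x0+np.vstack([np.zeros(6),np.diag([.01,.01,.04,.01,.03,.005])]),maxiter=700))
    print(o.x.round(4),o.fun)
    if best is None or o.fun<best.fun: best=o
p=best.x;np.save("pose.npy",p)
v=cv2.resize(im[0:280,215:345],None,fx=2,fy=2)
for m in parts(p):
    mm=cv2.resize(m[0:280,215:345],None,fx=2,fy=2);k,_=cv2.findContours((mm>.5).astype(np.uint8),0,2);cv2.drawContours(v,k,-1,(0,255,0),1)
a=np.linspace(0,6.28,60);q=fp(W(np.c_[.06*np.cos(a),.06*np.sin(a),0*a],p));cv2.polylines(v,[np.int32((q-[215,0])*2)],True,(255,0,255))
cv2.imwrite("pics/fit2.png",v)
for n,P in dict(sq=[-.105,0,.065],tab=[-.178,0,.065]).items(): print(n,W([P],p).round(4))
E
python3 fit2.py
```

```text
[ 0.6562 -0.1905 -0.0971 -0.0506  0.1564 -0.1412] 453.20703125
[ 0.6556 -0.1913 -0.102  -0.0502  0.1525 -0.1406] 454.80078125
[ 0.6541 -0.1915 -0.1042 -0.0488  0.156  -0.1409] 461.03515625
sq [[ 0.5517 -0.1804  0.065 ]]
tab [[ 0.479  -0.1733  0.065 ]]
```

View pics/fit2.png

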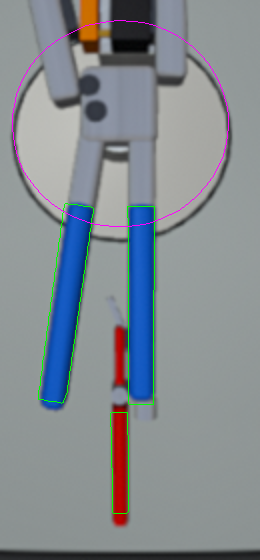

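```bash
python3 - <<'E'
from bench import *
from h import *
s=read_state();print(plan(s,[.547,-.180,.12],-.10),plan(s,[.547,-.180,.046],-.10))
E
```

```text
(array([ 0.0912, -0.0096,  0.2709]), array([-0.0031, -0.0004,  0.0044])) (array([ 0.0911, -0.009 ,  0.5175]), array([-0.0031, -0.0004,  0.0044]))
```

drive_tool([
  [0.03, -0.003, 0.05, 0, 0, 0],
  [0.06, -0.006, 0.12, 0, 0, 0],
  [0.09, -0.01, 0.2, 0, 0, 0],
  [0.09, -0.01, 0.26, 0, 0, 0.004],
  [0.09, -0.01, 0.27, 0, 0, 0.004],
])

```text
time: 1.82
ee_pos: [0.5421, -0.186, 0.1167]
eef_rot: [0.999, -0.053, -0.003, -0.001]
ft_force: [-0.9, 1.0, -0.4]
width: 0.0872
grip_force: 0.0
```

```bash
python3 - <<'E'
from bench import *
from h import *
s=read_state();print(plan(s,[.547,-.180,.046],-.10))
E
```

```text
(array([ 0.0156, -0.0213,  0.2356]), array([-0.0018,  0.0073, -0.0081]))
```

drive_tool([
  [0, 0, 0, 0, 0, 0],
  [0, 0, 0, 0, 0, 0],
  [0, 0, 0, 0, 0, 0],
  [0, 0, 0, 0, 0, 0],
  [0, 0, 0, 0, 0, 0],
])

```text
time: 2.23
ee_pos: [0.5445, -0.1868, 0.1217]
eef_rot: [0.999, -0.053, 0.001, 0.0]
ft_force: [0.3, -0.0, 0.8]
width: 0.0873
grip_force: 0.0
```

```bash
python3 - <<'E'
from bench import *
from h import *
s=read_state();print(s["ee_pos"],plan(s,[.547,-.180,.046],-.10))
E
```

```text
[ 0.54451815 -0.18678476  0.1216524 ] (array([ 0.0054, -0.0235,  0.2522]), array([ 0.0008, -0.0021, -0.0084]))
```

drive_tool([
  [0.008, -0.012, 0.02, 0, 0, -0.004],
  [0.008, -0.023, 0.06, 0, 0, -0.008],
  [0.008, -0.023, 0.1, 0, 0, -0.008],
  [0.008, -0.023, 0.12, 0, 0, -0.008],
  [0.008, -0.023, 0.12, 0, 0, -0.008],
])

```text
time: 2.65
ee_pos: [0.5458, -0.1794, 0.082]
eef_rot: [0.999, -0.05, -0.002, -0.0]
ft_force: [-0.7, 0.4, 0.3]
width: 0.0868
grip_force: 0.0
```

```bash
python3 - <<'E'
from bench import *
from h import *
im=camera("wrist");cv2.imwrite("pics/w2.png",im)
s=read_state();print(s["ee_pos"],plan(s,[.547,-.180,.046],-.10))
E
```

```text
[ 0.54635743 -0.17969871  0.08312195] (array([0.0025, 0.0008, 0.1237]), array([-0.0006,  0.003 , -0.0001]))
```

View pics/w2.png

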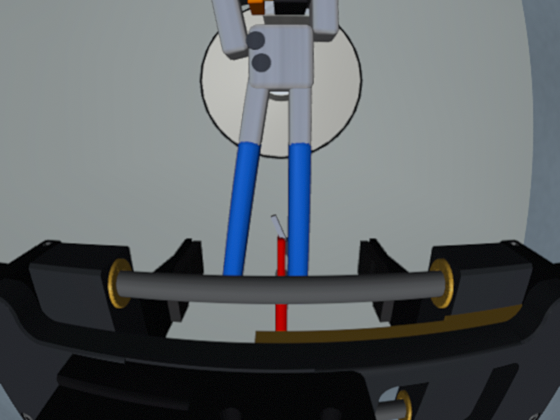

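The fingers at columns 195 and 365 (centre 280) straddle both handles. The red lever is centred at column 282 and the handles run at 235 and 298. That is well centred, so I'll descend.

drive_tool([
  [0, 0, 0.03, 0, 0, 0],
  [0, 0, 0.07, 0, 0, 0],
  [0, 0, 0.11, 0, 0, 0],
  [0, 0, 0.124, 0, 0, 0],
  [0, 0, 0.124, 0, 0, 0],
])

```text
time: 3.12
ee_pos: [0.5461, -0.1796, 0.0455]
eef_rot: [0.999, -0.05, -0.001, -0.0]
ft_force: [0.4, -1.0, -0.0]
width: 0.0868
grip_force: 0.0
```

drive_tool([
  [0, 0, 0, 0, 0, 0],
  [0, 0, 0, 0, 0, 0],
  [0, 0, 0, 0, 0, 0],
  [0, 0, 0, 0, 0, 0],
  [0, 0, 0, 0, 0, 0],
], claw=0.66, force=25)

```text
time: 3.53
ee_pos: [0.5476, -0.1782, 0.0477]
eef_rot: [0.999, -0.05, 0.0, -0.001]
ft_force: [-1.6, 9.0, 3.3]
width: 0.0616
grip_force: 4.1
```

drive_tool([
  [0, 0, 0, 0, 0, 0],
  [0, 0, 0, 0, 0, 0],
  [0, 0, 0, 0, 0, 0],
  [0, 0, 0, 0, 0, 0],
  [0, 0, 0, 0, 0, 0],
])

```text
time: 3.95
ee_pos: [0.5474, -0.1801, 0.0476]
eef_rot: [0.999, -0.05, 0.0, 0.0]
ft_force: [-0.4, 3.5, -0.4]
width: 0.0321
grip_force: 2.2
```

drive_tool([
  [0, 0, 0, 0, 0, 0],
  [0, 0, 0, 0, 0, 0],
  [0, 0, 0, 0, 0, 0],
  [0, 0, 0, 0, 0, 0],
  [0, 0, 0, 0, 0, 0],
], claw=0.75)

```text
time: 4.37
ee_pos: [0.5474, -0.1801, 0.0476]
eef_rot: [0.999, -0.05, 0.0, 0.0]
ft_force: [-0.4, 0.4, 2.1]
width: 0.0317
grip_force: 25.0
```

drive_tool([
  [0, 0, 0, 0, 0, 0],
  [0, 0, 0, 0, 0, 0],
  [0, 0, 0, 0, 0, 0],
  [0, 0, 0, 0, 0, 0],
  [0, 0, 0, 0, 0, 0],
], claw=0)

```text
time: 4.78
ee_pos: [0.5471, -0.18, 0.0472]
eef_rot: [0.999, -0.05, -0.0, 0.0]
ft_force: [0.8, 0.2, 0.3]
width: 0.0568
grip_force: 0.0
```

drive_tool([
  [0, 0, 0, 0, 0, 0],
  [0, 0, -0.05, 0, 0, 0],
  [0, 0, -0.12, 0, 0, 0],
  [0, 0, -0.2, 0, 0, 0],
  [0, 0, -0.22, 0, 0, 0],
])

```text
time: 5.2
ee_pos: [0.5489, -0.1803, 0.117]
eef_rot: [0.999, -0.05, 0.002, 0.001]
ft_force: [0.9, 0.1, 0.9]
width: 0.0849
grip_force: 0.0
```

```bash
python3 - <<'E'
from bench import *
from h import *
a=camera("wrist");b=camera("top");cv2.imwrite("pics/w3.png",np.vstack([a[:330,160:420],]));
cv2.imwrite("pics/c3.png",np.hstack([cv2.resize(a[:330,160:420],(394,500)),cv2.resize(b[90:280,320:430],(289,500))]))
s=read_state();print(s["time"],s["ee_pos"],s["width"],plan(s,[.474,-.173,.11],-.10))
E
```

```text
5.3 [ 0.54819237 -0.18017981  0.11482827] 0.08632703275816252 (array([-0.2485,  0.0009,  0.0154]), array([ 0.0011, -0.0037, -0.0003]))
```

View pics/c3.png

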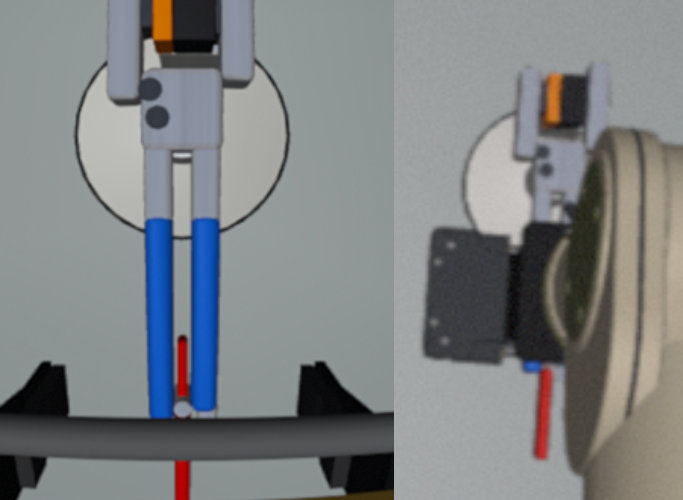

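The handles are parallel and locked, and the orange cover is flush on the connector. Next is the tab.

drive_tool([
  [-0.05, 0, 0, 0, 0, 0],
  [-0.12, 0, 0, 0, 0, 0],
  [-0.19, 0, 0, 0, 0, 0],
  [-0.24, 0, 0, 0, 0, 0],
  [-0.248, 0, 0, 0, 0, 0],
], claw=0.65)

```text
time: 5.72
ee_pos: [0.4703, -0.1724, 0.1119]
eef_rot: [0.999, -0.051, -0.002, -0.0]
ft_force: [-0.6, 0.4, -0.1]
width: 0.0615
grip_force: 0.0
```

drive_tool([
  [0, 0, 0, 0, 0, 0],
  [0, 0, 0, 0, 0, 0],
  [0, 0, 0, 0, 0, 0],
  [0, 0, 0, 0, 0, 0],
  [0, 0, 0, 0, 0, 0],
])

```text
time: 6.13
ee_pos: [0.4737, -0.1723, 0.1131]
eef_rot: [0.999, -0.05, -0.0, -0.0]
ft_force: [-0.3, -0.6, -0.1]
width: 0.0324
grip_force: 0.0
```

```bash
python3 - <<'E'
from bench import *
from h import *
a=camera("wrist");cv2.imwrite("pics/w4.png",a)
s=read_state();print(s["time"],s["ee_pos"],s["width"],plan(s,[.474,-.173,.046],-.10))
E
```

```text
6.1833 [ 0.47356139 -0.17231136  0.11314879] 0.03186216883476058 (array([0.0017, 0.0022, 0.2238]), array([-0.0003,  0.0002,  0.0002]))
```

View pics/w4.png

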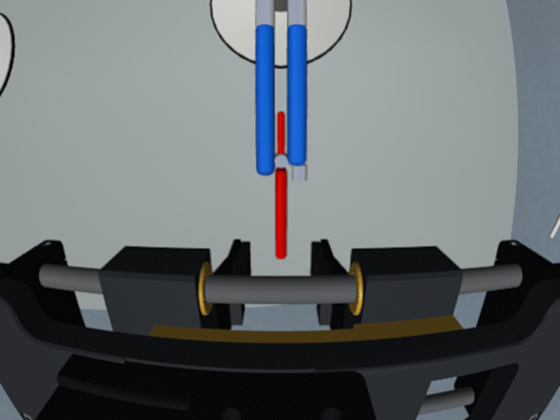

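The tab (column 281) is midway between the fingers (columns 241 and 322). I'll descend and push it with the +y finger.

drive_tool([
  [0, 0.002, 0.04, 0, 0, 0],
  [0, 0.002, 0.1, 0, 0, 0],
  [0, 0.002, 0.17, 0, 0, 0],
  [0, 0.002, 0.22, 0, 0, 0],
  [0, 0.002, 0.224, 0, 0, 0],
])

```text
time: 6.6
ee_pos: [0.471, -0.1724, 0.0426]
eef_rot: [0.999, -0.05, -0.002, -0.001]
ft_force: [-0.3, 0.4, -0.1]
width: 0.0306
grip_force: 0.0
```

drive_tool([
  [0, 0.015, 0, 0, 0, 0],
  [0, 0.03, 0, 0, 0, 0],
  [0, 0.045, 0, 0, 0, 0],
  [0, 0.06, 0, 0, 0, 0],
  [0, 0.075, 0, 0, 0, 0],
])

```text
time: 7.02
ee_pos: [0.4717, -0.1955, 0.047]
eef_rot: [0.999, -0.05, 0.001, -0.0]
ft_force: [-0.1, 2.4, 0.8]
width: 0.0307
grip_force: 0.9
```

drive_tool([
  [0, 0.008, 0, 0, 0, 0],
  [0, 0.016, 0, 0, 0, 0],
  [0, 0.018, 0, 0, 0, 0],
  [0, 0.018, 0, 0, 0, 0],
  [0, 0.018, 0, 0, 0, 0],
])

```text
time: 7.43
ee_pos: [0.4702, -0.2009, 0.0462]
eef_rot: [0.999, -0.05, -0.0, 0.0]
ft_force: [-0.7, 0.7, 1.3]
width: 0.0304
grip_force: 0.7
```

```bash
python3 - <<'E'
from bench import *
from h import *
a=camera("wrist");cv2.imwrite("pics/w5.png",a)
s=read_state();print(s["time"],s["ee_pos"],s["ft_force"],plan(s,[.474,-.173,.046],-.10))
E
```

```text
7.4833 [ 0.47026413 -0.20080957  0.04620689] [-0.23050688  1.00533081  1.39219661] (array([ 0.0031, -0.0935,  0.0007]), array([ 0.0002,  0.0001, -0.0002]))
```

View pics/w5.png

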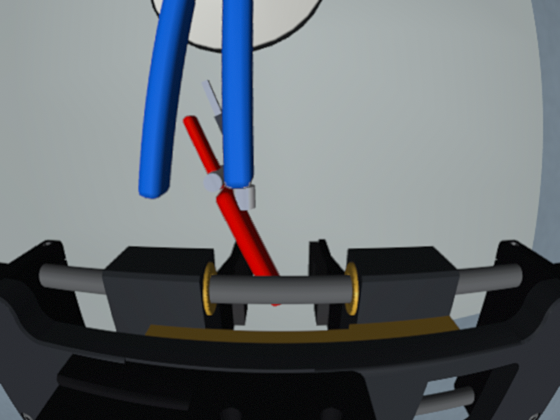

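The moving handle has sprung out: its tail is at (153,190), well clear of the fixed handle. I'll back off so the lever follows, then lift clear.

drive_tool([
  [0, -0.02, 0, 0, 0, 0],
  [0, -0.04, 0, 0, 0, 0],
  [0, -0.06, 0, 0, 0, 0],
  [0, -0.08, 0, 0, 0, 0],
  [0, -0.093, 0, 0, 0, 0],
])

```text
time: 7.9
ee_pos: [0.4733, -0.1718, 0.0462]
eef_rot: [0.999, -0.05, 0.0, -0.0]
ft_force: [-1.2, -0.3, -0.4]
width: 0.0304
grip_force: 0.0
```

drive_tool([
  [0, 0, 0, 0, 0, 0],
  [0, 0, 0, 0, 0, 0],
  [0, 0, -0.05, 0, 0, 0],
  [0, 0, -0.13, 0, 0, 0],
  [0, 0, -0.22, 0, 0, 0],
])

```text
time: 8.32
ee_pos: [0.4721, -0.1731, 0.112]
eef_rot: [0.999, -0.05, -0.001, -0.0]
ft_force: [0.5, -0.0, 0.6]
width: 0.0304
grip_force: 0.0
```

drive_tool([
  [-0.03, 0, -0.1, 0, 0, 0],
  [-0.08, 0, -0.2, 0, 0, 0],
  [-0.12, 0, -0.25, 0, 0, 0],
  [-0.15, 0, -0.27, 0, 0, 0],
  [-0.15, 0, -0.27, 0, 0, 0],
])

```text
time: 8.73
ee_pos: [0.428, -0.1694, 0.1951]
eef_rot: [0.999, -0.051, 0.001, 0.001]
ft_force: [1.1, 0.6, -0.8]
width: 0.0303
grip_force: 0.0
```

```bash
python3 - <<'E'
from bench import *
from h import *
a=camera("wrist");b=camera("scene")
cv2.imwrite("pics/c6.png",np.hstack([cv2.resize(a[:260,160:420],(390,390)),cv2.resize(b[100:240,120:310],(400,295)).repeat(1,0) if 0 else cv2.copyMakeBorder(cv2.resize(b[100:240,120:310],(400,295)),0,95,0,0,0)]))
s=read_state();print(s["time"],s["ee_pos"],s["ft_force"])
E
```

```text
8.8333 [ 0.42839979 -0.16895344  0.1930494 ] [-0.02655846  0.54033217 -0.39074604]
```

View pics/c6.png

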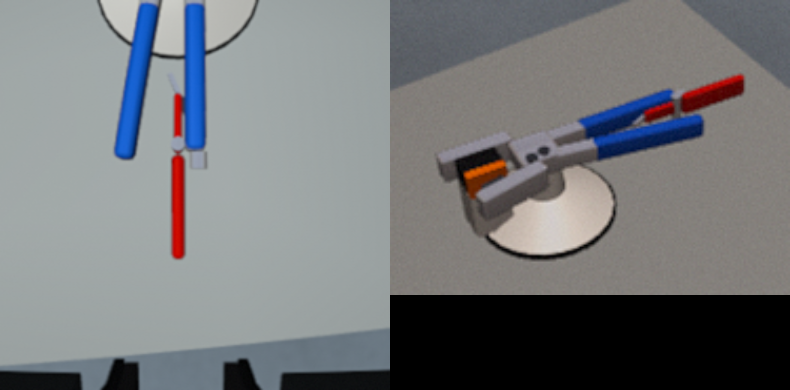

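The handle is open, the lever is back at rest, the cover is home and the robot is clear of everything. I'll hand the job in.

```bash
python3 -c "
from bench import *
print(close_job())"
```

```text
the job is handed in; nothing more can be done
None
```

The blue pliers locked over centre and pressed the cover home, then sprang fully open when I pulled the red lever; the yellow pliers were not touched, and the job was handed in at about 9 s of the 42 s limit.

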